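# Feed the inked lino block into the proof press and pull a print

### The arm

A 6-joint arm with a two-finger parallel gripper is mounted at the origin on a cart in front of the work surface, level with it; the furniture and walls round the work are solid. World frame = base frame: x ahead of the robot, y to its left, z up, the work surface at z = 0. Lengths are in m, angles in degrees, forces in N, time in s.
With the tool pointing down it reaches from about 0.25 to 0.725 m from the base axis. Payload 9.7 kg.
Tool frame: the origin (TCP) lies on the centre line of the jaws, within the pads' length; the fingertips stand 22 mm ahead of it and the grasp point (between the pads) lies 3 mm ahead of it; z points along the fingers, y is the direction in which the jaws open and shut (so a half turn about z gives the same grasp; the last joint's range is limited). The gripper opens to 85 mm and grips with 20 to 120 N. Pads are 22 mm wide; open, the fingers measure 114 mm over their backs; the gripper's body (76 mm by 85 mm) begins 54 mm behind the grasp point. The pads swing forward as they close: fully open they stand 13 mm farther back than shut.
Start: joints at [-63.942, 4.979, 10.078, 95.1, 0, 90], TCP at [0.242, -0.494, 0.253] pointing down, gripper open.
Joint ranges: [-179.16, 179.16], [-48.56, 103.87], [-65.8, 70.77], [-126.05, 130.52], [-82.76, 87.17], [-180, 180]. Speed limits (degrees/s): [127.2, 127.2, 147.25, 180, 180, 180].

### API

Orientations are given as [roll, pitch, yaw] about the fixed x, y, z axes, in that order (R = Rz(yaw) Ry(pitch) Rx(roll)).
In Python, from workcell import monitor, eyes, job gives the robot as it stands. The module is installed in compiled form; this text tells all that it offers.
- The arm moves only by the tool drive_tool, never from a script. Its argument "plan" is a list of rows, each a list of 3 entries, a list of its own where there are three numbers: the opening, from 0 (shut) to 1 (fully open), then the shift along the world's x, y, z in m, then the turn about the world's z in degrees. In form: [[gripper, [x, y, z], yaw], ...]. A call has 1 to 10 rows; each row shifts and turns the commanded pose from where the row before left it; what a row does not reach is not made up. A row lasts 1/8 s, in which the tool goes at most 62.5 mm and 10.7 degrees, less where a joint would pass 70% of its speed; a pose out of reach is approached as far as the arm can. A call is refused whole if a number of a shift passes 0.0625 or a number of a turn 10.7, either way. A call with a gripper value outside its range is refused whole. The fingers move at their own pace and stop on an object; "grip_force" is the grip in N (left out, the last holds). Time passes only in rows, so rows that do not move let the fingers close. It gives the time, the measured TCP pose, the force and the opening at its end, in the units of the state.
- monitor.get_obs(): the state, without advancing time (a new reading comes with each control period).
- eyes.camera(name): name is "scene" or "top"; returns (picture, depth): 480x640x3 uint8, red, green, blue; 480x640 float32, m along the optical axis (not along the pixel's ray), 0 where there is no reading.
- eyes.camera_params(name): a dict with "fx", "fy", "cx", "cy" (pixels), "dist_coeffs" ([k1, k2, p1, p2, k3] as OpenCV has them; the pictures are not rectified), "extrinsics" (4x4, takes a point from world to camera coordinates). Camera axes: x right, y down, z forward; pixel columns grow to the right and rows downward; lengths in m; the calibration is good to about 2 mm. A picture is of the moment at which its call begins. camera_params takes no time and is no camera call.
- job.job_done(): hands the job in, once; it reports no verdict.
The state is a dict: "time": time; "q": joint angles; "qd": joint speeds; "joint_efforts": joint torques, N m; "ee_pos": TCP position; "tcp_rot": TCP orientation; "wrist_force": force on the tool from outside, world axes, zero at the start; "torque": the same for the moment, N m; "opening": finger opening in m.
Only numpy, scipy, OpenCV 4.12 (cv2) and the standard library are available. Lean on these libraries where they do the work, as an engineer would, in place of code of your own. Each camera call takes 0.05 s, during which the arm holds its last target.

### The job

Push the inked lino block with the fingertips along the press bed and under the raised platen until it is fully home against the brass register bar, keeping it flat and out of contact with the paper above; never pick it up and never touch its inked face. Then push the press lever firmly down with the fingertips so that the paper is pressed onto the block for about a second, and let the lever rise again. Leave the other things on the table where they are.

Things in the scene. Friction and masses are not known exactly. Their poses are not given: they have to be found in the camera images.
- press: Fixed two-column lever press. Origin on the table under the platen's centre; +x is the feed direction, z up. Flat aluminium bed 10 mm thick, x = -310 to +75 mm, 200 mm wide. Columns at x = 0, y = -82 and +82 mm. Dark crosshead over the platen, 38 mm in x, 204 mm in y, top 96 mm above the table; column nuts reach 109 mm, the lever's clevis 125 mm
- channel_mouth (a point): Middle of the mouth between the two dark side guides, on the bed's top, 88 mm before the platen's centre. The guides stand 12 mm above the bed. The mouth is about 154 mm wide and narrows over 43 mm to a straight channel 106 mm wide, which runs on to the register bar
- register_stop (a point): Middle of the near face of the brass register bar, on the bed's top, 52 mm beyond the platen's centre; the bar is 14 mm high and closes the channel's far end
- platen: Pressing plate under the crosshead with white paper clipped beneath it; 110 mm (x) by 204 mm (y), 18 mm thick, centred over the press origin. Origin at the centre of its underside, which stands 28 mm above the bed when raised (5 mm above the inked face of a flat block). Return springs hold it up; the lever drives it down, at most 8 mm
- block: Loose plywood-mounted lino block, 145 (x) by 100 (y) by 23 mm high: plywood 18, lino 5. Origin: centre of its underside. Its +x end goes first into the press; push on its tail (-x end, 45 mm bare wood). Starts shifted and turned on the feed end of the bed. Home: +x end against the register bar, middle of the channel; its tail then stands out 38 mm before the platen. 0.2 to 0.4 kg, slides with 1 to 4 N
- inked_face: The blue inked lino with a carved leaf, 95 by 90 mm, glued on the block; origin at the centre of its underside, 20 mm ahead of the block's centre and 18 mm above its underside. Must not be touched by the fingers
- lever_grip (a point): Point on top of the wooden lever grip where it is pushed down (grip 92 mm long along the lever, 28 mm wide, 20 mm thick). With the lever up it is 132 mm toward the press's -y side from the platen's centre and 145 mm above the table
- lever (a joint): Press lever's angle, rad: 0 = up (sprung), grows as the grip is pushed down, at most 0.20. The platen goes down 40 mm per rad and meets a block at 0.125 rad (grip 22 mm lower). The springs take 1 to 4 N at the grip; each further newton there gives about 4 N on the print. A sound print needs 8 N on the block for half a second: about 8 N at the grip is ample
- brayer: Ink roller with red handle, 99 by 185 by 33 mm, lying on the slab; bystander. Origin: centre of its underside
- ink_blue: Round blue ink bottle with red cap, 43 mm across, 60 mm high, at the left; bystander. Origin: centre of its underside
- ink_red: Round dark red ink bottle with white cap, 43 mm across, 60 mm high, at the right; bystander. Origin: centre of its underside
- spirit_level: Wooden spirit level, 27 by 300 by 46 mm, at the right edge; bystander. Origin: centre of its underside
- paint_tube_4: Brown paint tube, 36 by 105 by 23 mm, at the right; bystander. Origin: centre of its underside
- paint_tube_1: Blue paint tube, 36 by 105 by 23 mm, at the near left; bystander. Origin: centre of its underside
- lever_pivot (a point): Middle of the lever's pivot pin, which lies along the press's x axis, on the crosshead, 40 mm to the +y side of the platen's centre and 111 mm above the table; 175 mm from the grip point
- eraser: Blue and white eraser, 23 by 60 by 13 mm, near the robot; bystander. Origin: centre of its underside

How it is judged:
By the outcome, as a careful person would: the job done as asked, in the order asked, and still so for the second after the job is handed in, with the robot touching nothing.
It also fails if it takes over 72 s, if anything falls off the work surface, if the arm or the gripper's body presses on something with over 40 N, if the wrist force passes 120 N, or if a joint passes its speed limit or range.

## Working session

There is one attempt and no reset: what is moved stays moved. The work goes in short steps, Python scripts to look and compute and a tool call to move; the robot and the scene stay as the last step left them, time stands still between calls to the robot, and variables do not carry over. Pictures are saved under pics/ and viewed, and the job is handed in when it is done.

Besides the shell and the picture viewer there is one more tool, called as a command line: name --argument value ..., lists and objects as JSON in quotes. drive_tool: Moves the arm, as the interface text tells. Its arguments: {"type":"object","properties":{"plan":{"type":"array","items":{"type":"array"}},"grip_force":{"type":"number"}},"required":["plan"]}

```bash
mkdir -p pics
cat > h.py <<'E'
import numpy as np, cv2
from workcell import monitor, eyes, job
def cam(n):
    im,d=eyes.camera(n); p=eyes.camera_params(n); return im,d,p
def K(p): return np.array([[p['fx'],0,p['cx']],[0,p['fy'],p['cy']],[0,0,1.]])
def ray(p,uv):
    u=cv2.undistortPoints(np.array(uv,float).reshape(-1,1,2),K(p),np.array(p['dist_coeffs'],float)).reshape(-1,2)
    E=np.array(p['extrinsics']);R=E[:3,:3];t=E[:3,3]
    return -R.T@t,(np.c_[u,np.ones(len(u))])@R
def onplane(p,uv,z):
    c,d=ray(p,uv); return c+d*((z-c[2])/d[:,2])[:,None]
def pts(p,d):
    v,u=np.mgrid[0:480,0:640]; c,r=ray(p,np.stack([u,v],-1).reshape(-1,2))
    return (c+r*d.reshape(-1,1)).reshape(480,640,3)
def proj(p,X):
    E=np.array(p['extrinsics']);return cv2.projectPoints(np.array(X,float).reshape(-1,1,3),cv2.Rodrigues(E[:3,:3])[0],E[:3,3],K(p),np.array(p['dist_coeffs'],float))[0].reshape(-1,2)
def save(n,im): cv2.imwrite('pics/'+n+'.png',im[:,:,::-1])
E
python3 - <<'E'
from h import *
for n in('scene','top'):
    im,d,p=cam(n); save(n+'0',im); np.savez(n+'0.npz',im=im,d=d); print(n,ray(p,[[320,240]]))
print(monitor.get_obs())
E
```

```text
scene (array([-0.312848  , -0.84954325,  0.73327437]), array([[ 0.60887629,  0.62484799, -0.48872857]]))
top (array([ 0.20732928, -0.04881161,  1.60258598]), array([[ 0.17871222, -0.00462316, -0.98397201]]))
{'time': 0.1, 'q': array([-6.39414917e+01,  5.01190098e+00,  1.00412508e+01,  9.51005617e+01,
       -2.45929411e-03,  8.99989847e+01]), 'qd': array([ 0.07697681, -0.07416959,  0.03020269,  0.01066361,  0.02824456,
       -0.02549047]), 'joint_efforts': array([-6.59651414e-04, -5.21562624e+01,  4.65651691e+01,  1.60493120e-02,
       -6.53116285e-05, -2.32794997e-05]), 'ee_pos': array([ 0.24152515, -0.49394489,  0.25263624]), 'tcp_rot': array([-1.79928788e+02,  2.45803031e-03,  2.60595266e+01]), 'wrist_force': array([-0.53728182, -0.28377509,  0.17898801]), 'torque': array([-0.01916326, -0.03444523, -0.0383618 ]), 'opening': 0.08556290679336889}
```

View pics/scene0.png

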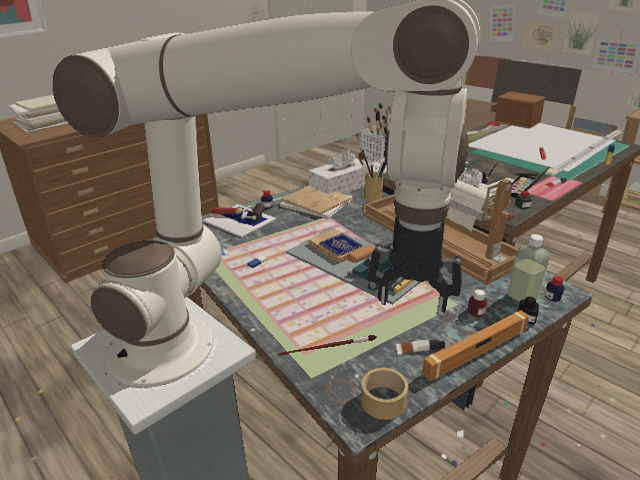

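View pics/top0.png

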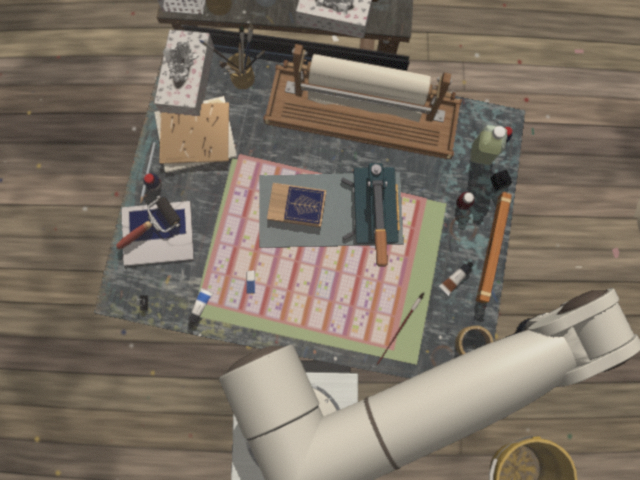

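The scene view is partly blocked by the arm. The top view shows the bed (260-400, 175-248), the block at (297,205), the press at (376,205) and the lever grip at (381,247). I'll zoom in.

Run:
```python
from h import *
z=np.load('top0.npz');im,d=z['im'],z['d'];p=eyes.camera_params('top')
c=im[150:280,240:420]; save('topz',cv2.resize(c,None,fx=4.4,fy=4.4,interpolation=cv2.INTER_CUBIC))
P=pts(p,d); 
for uv in [(450,330),(265,225),(330,230),(275,203),(300,205),(362,230),(390,230),(378,215),(381,250),(376,170),(350,183),(348,238)]:
    print(uv,P[uv[1],uv[0]].round(4))
```

```text
(450, 330) [ 0.2657 -0.4043 -0.0044]
(265, 225) [0.5328 0.0911 0.0153]
(330, 230) [ 0.5244 -0.0824  0.0093]
(275, 203) [0.5893 0.0653 0.0335]
(300, 205) [ 0.5856 -0.0012  0.0325]
(362, 230) [ 0.517  -0.1644  0.0564]
(390, 230) [ 0.5176 -0.2366  0.0618]
(378, 215) [ 0.5408 -0.1983  0.1313]
(381, 250) [ 0.4502 -0.2041  0.1482]
(376, 170) [ 0.6639 -0.1952  0.1089]
(350, 183) [ 0.6524 -0.1337  0.0211]
(348, 238) [ 0.5026 -0.1304  0.0156]
```

View pics/topz.png

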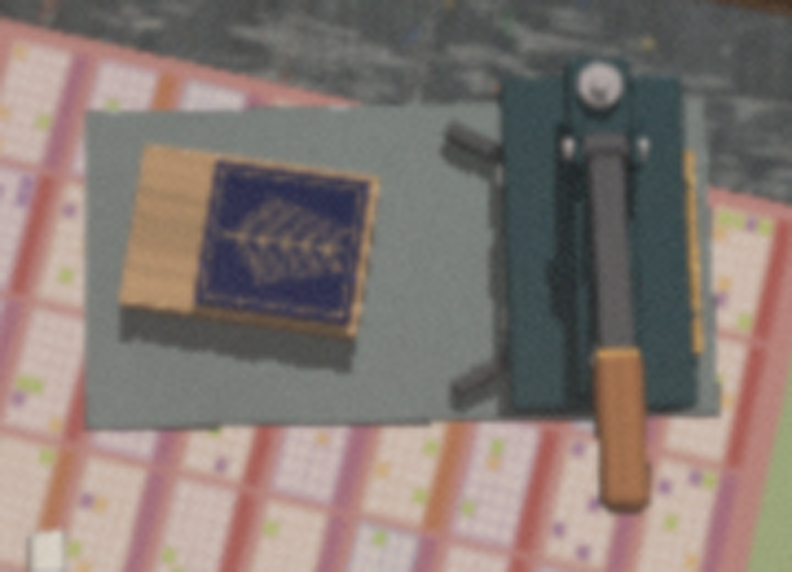

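Run:
```python
from h import *
p=eyes.camera_params('top')
g=lambda L:[(240+(x+.5)/4.4-.5,150+(y+.5)/4.4-.5) for x,y in L]
def show(n,L,z):
    X=onplane(p,g(L),z)[:,:2]; print(n,X.round(4).tolist())
    for i in range(len(X)): 
        e=X[(i+1)%len(X)]-X[i]; print('  ',np.linalg.norm(e).round(4),np.degrees(np.arctan2(e[1],e[0])).round(2))
    print('  mean',X.mean(0).round(4)); return X
show('bed',[(87,112),(88,428),(718,413),(706,100)],.010)
show('platen',[(501,78),(504,412),(696,412),(683,80)],.056)
show('block',[(147,146),(121,304),(355,335),(379,178)],.033)
show('blktail',[(147,146),(121,304)],.028)
show('lino',[(216,160),(196,307),(349,327),(371,180)],.033)
show('grip far/near',[(597,350),(637,350),(648,500),(603,505)],.146)
show('brass',[(686,150),(696,350)],.024)
show('guides',[(447,130),(455,405)],.022)
```

```text
bed [[0.6722, 0.1124], [0.4743, 0.1036], [0.4922, -0.2771], [0.6892, -0.2709]]
   0.1981 -177.46
   0.3812 -87.31
   0.1971 1.82
   0.3836 92.54
  mean [ 0.582 -0.083]
platen [[0.6858, -0.1406], [0.4817, -0.1444], [0.4842, -0.2575], [0.6875, -0.2506]]
   0.2042 -178.93
   0.1131 -88.72
   0.2034 1.95
   0.11 90.86
  mean [ 0.5848 -0.1983]
block [[0.6448, 0.0726], [0.5463, 0.0846], [0.5305, -0.0562], [0.6279, -0.0686]]
   0.0992 173.07
   0.1416 -96.39
   0.0982 -7.3
   0.1423 83.19
  mean [0.5874 0.0081]
blktail [[0.6462, 0.073], [0.5474, 0.085]]
   0.0996 173.07
   0.0996 -6.93
  mean [0.5968 0.079 ]
lino [[0.6369, 0.0304], [0.5455, 0.0395], [0.5353, -0.0525], [0.6266, -0.0638]]
   0.0919 174.32
   0.0925 -96.29
   0.0919 -7.09
   0.0948 83.72
  mean [ 0.5861 -0.0116]
grip far/near [[0.5019, -0.1902], [0.5024, -0.2125], [0.4184, -0.2188], [0.4151, -0.1939]]
   0.0223 -88.67
   0.0843 -175.77
   0.025 97.58
   0.0869 2.44
  mean [ 0.4594 -0.2039]
brass [[0.6527, -0.2564], [0.5279, -0.262]]
   0.1249 -177.44
   0.1249 2.56
  mean [ 0.5903 -0.2592]
guides [[0.6623, -0.1098], [0.4913, -0.1171]]
   0.1711 -177.57
   0.1711 2.43
  mean [ 0.5768 -0.1134]
```

drive_tool --plan '[[0.6,[0.018,0.0305,0],2.9],[0.6,[0.018,0.0305,0],2.9],[0.6,[0.018,0.0305,0],2.9],[0.6,[0.018,0.0305,0],2.9],[0.6,[0.018,0.0305,0],2.9],[0.6,[0.018,0.0305,0],2.9],[0.6,[0.018,0.0305,0],2.9],[0.6,[0.018,0.0305,0],2.9],[0.6,[0.018,0.0305,0],2.9],[0.6,[0.018,0.0305,0],2.9]]'

```text
time: 1.35
ee_pos: [0.422, -0.188, 0.253]
tcp_rot: [-180.0, 0.0, 55.2]
wrist_force: [0.5, 0.1, 0.4]
opening: 0.0509
```

drive_tool --plan '[[0.6,[0.018,0.0305,0],2.9],[0.6,[0.018,0.0305,0],2.9],[0.6,[0.018,0.0305,0],2.9],[0.6,[0.018,0.0305,0],2.9],[0.6,[0.018,0.0305,0],2.9],[0.6,[0.018,0.0305,0],2.9],[0.6,[0.018,0.0305,0],2.9],[0.6,[0.018,0.0305,0],2.9],[0.6,[0.018,0.0305,0],2.9],[0.6,[0.016,0.0295,0],2.3]]'

```text
time: 2.6
ee_pos: [0.6, 0.116, 0.2527]
tcp_rot: [-180.0, 0.0, 83.5]
wrist_force: [-0.2, 0.8, -0.3]
opening: 0.0513
```

drive_tool --plan '[[0.6,[0,0,-0.04],0],[0.6,[0,0,-0.04],0],[0.6,[0,0,-0.04],0],[0.6,[0,0,-0.04],0],[0.6,[0,0,-0.03],0],[0.6,[0,0,-0.015],0],[0.6,[0,0,-0.008],0],[0.6,[0,0,0],0]]'

```text
time: 3.6
ee_pos: [0.5998, 0.1149, 0.0407]
tcp_rot: [180.0, -0.0, 83.5]
wrist_force: [-0.4, 0.1, 0.1]
opening: 0.0511
```

Run:
```python
from h import *
for n in('scene','top'):
    im,d,p=cam(n); np.savez(n+'1.npz',im=im,d=d)
    a,b,c,e=(250,120,410,220) if n=='top' and 0 else ((280,200,440,320) if n=='scene' else (240,150,420,280))
    save(n+'1',cv2.resize(im[b:e,a:c],None,fx=4.4,fy=4.4,interpolation=cv2.INTER_CUBIC))
```

```text
(no output)
```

View pics/scene1.png

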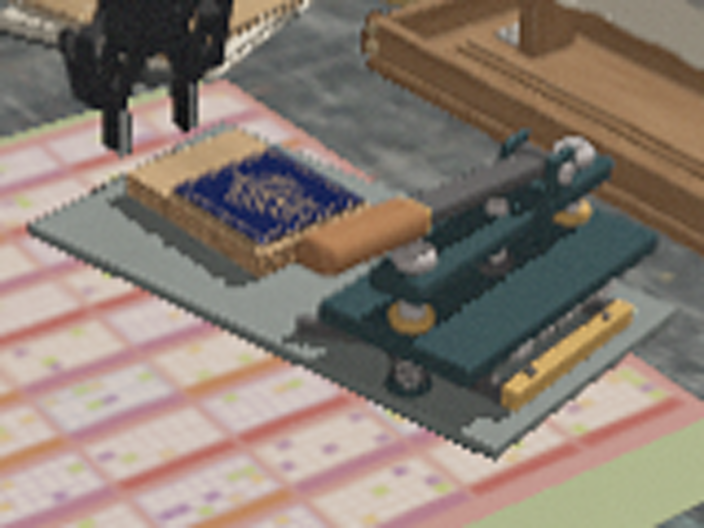

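View pics/top1.png

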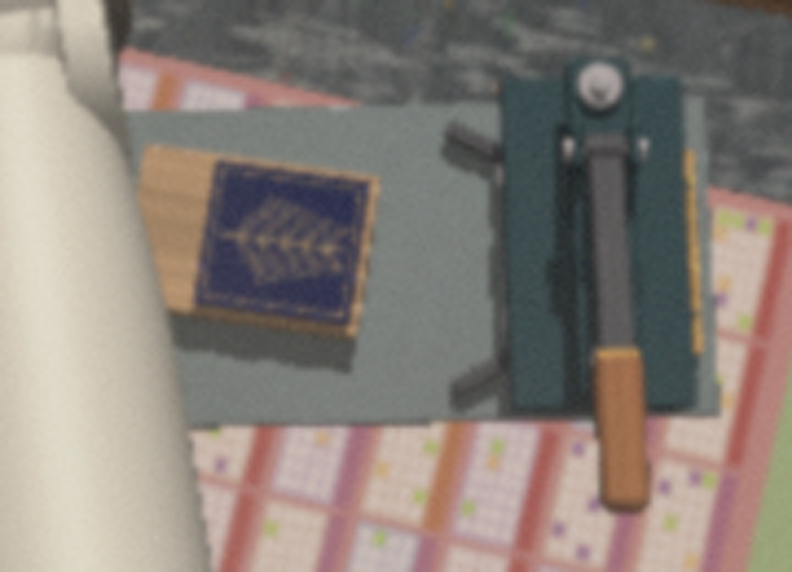

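Run:
```python
from h import *
p=eyes.camera_params('scene')
for uv in [(280+120/4.4,200+153/4.4),(280+184/4.4,200+131/4.4)]:
    for z in (.012,.02,.028): print(uv,z,onplane(p,[uv],z).round(4))
for s in(-1,1):
  for z in(.012,.02,.028): 
    q=proj(p,[[.5998+s*.031,.1149-s*.0035,z]])[0]; print(s,z,((q-[280,200])*4.4).round(0))
```

```text
(307.27272727272725, 234.77272727272728) 0.012 [[0.5819 0.1253 0.012 ]]
(307.27272727272725, 234.77272727272728) 0.02 [[0.572  0.1145 0.02  ]]
(307.27272727272725, 234.77272727272728) 0.028 [[0.562  0.1037 0.028 ]]
(321.8181818181818, 229.77272727272728) 0.012 [[0.6368 0.1158 0.012 ]]
(321.8181818181818, 229.77272727272728) 0.02 [[0.6262 0.1051 0.02  ]]
(321.8181818181818, 229.77272727272728) 0.028 [[0.6157 0.0944 0.028 ]]
-1 0.012 [113. 163.]
-1 0.02 [113. 153.]
-1 0.028 [113. 143.]
1 0.012 [182. 136.]
1 0.02 [182. 126.]
1 0.028 [182. 116.]
```

drive_tool --plan '[[0.6,[0,0,-0.004],0],[0.6,[-0.0006,-0.005,0],0],[0.6,[-0.0006,-0.005,0],0],[0.6,[-0.0006,-0.005,0],0],[0.6,[-0.0006,-0.005,0],0],[0.6,[-0.0006,-0.005,0],0],[0.6,[-0.0006,-0.005,0],0]]'

```text
time: 4.58
ee_pos: [0.596, 0.0848, 0.0364]
tcp_rot: [180.0, -0.0, 83.5]
wrist_force: [0.0, 2.4, -0.5]
opening: 0.0516
```

Run:
```python
from h import *
im,d,p=cam('scene')
save('scene2',cv2.resize(im[200:320,280:440],None,fx=4.4,fy=4.4,interpolation=cv2.INTER_CUBIC))
print(monitor.get_obs()['wrist_force'])
```

```text
[-1.04515933  0.81570159 -0.11894827]
```

View pics/scene2.png

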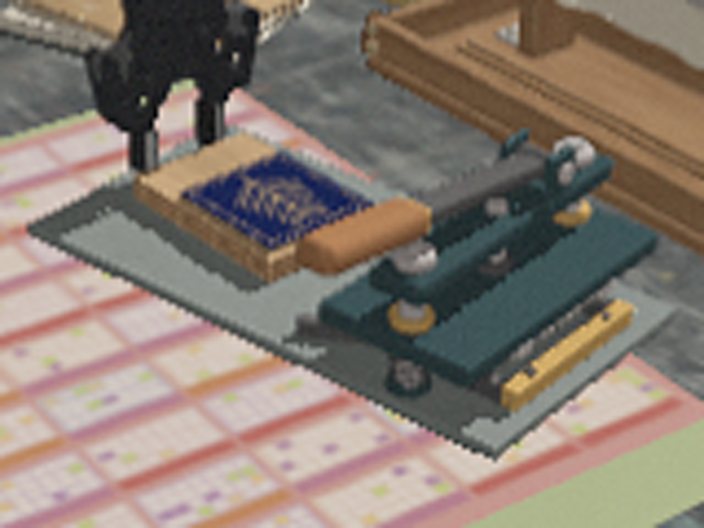

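Run:
```python
from h import *
O=np.array([.586,-.1995]);a=np.radians(-87.6);f=np.array([np.cos(a),np.sin(a)]);l=np.array([-f[1],f[0]])
H=lambda y:np.array([np.cos(np.radians(y)),np.sin(np.radians(y))])
T=np.array([.596,.0848]);yaw=-96.5;c=T+.0835*H(yaw)
for k in range(20):
    yaw2=yaw+.445; c=c+.006*H((yaw+yaw2)/2);yaw=yaw2;T2=c-.0835*H(yaw)
    print((T2-T).round(4),end=' ');T=T2
print(T,yaw+180,c,(c-O)@f,(c-O)@l)
```

```text
[-0.0013 -0.0059] [-0.0013 -0.0059] [-0.0012 -0.0059] [-0.0012 -0.0059] [-0.0011 -0.0059] [-0.0011 -0.0059] [-0.001  -0.0059] [-0.001 -0.006] [-0.0009 -0.006 ] [-0.0009 -0.006 ] [-0.0008 -0.006 ] [-0.0008 -0.006 ] [-0.0007 -0.006 ] [-0.0007 -0.006 ] [-0.0007 -0.006 ] [-0.0006 -0.006 ] [-0.0006 -0.006 ] [-0.0005 -0.006 ] [-0.0005 -0.006 ] [-0.0004 -0.006 ] [ 0.57876262 -0.03453946] 92.39999999999986 [ 0.58225924 -0.11796622] -0.08161890792407228 -0.00032319713996528275
```

drive_tool --plan '[[0.6,[-0.0013,-0.0059,0],0.45],[0.6,[-0.0013,-0.0059,0],0.45],[0.6,[-0.0012,-0.0059,0],0.45],[0.6,[-0.0012,-0.0059,0],0.45],[0.6,[-0.0011,-0.0059,0],0.45],[0.6,[-0.0011,-0.0059,0],0.45],[0.6,[-0.001,-0.0059,0],0.45],[0.6,[-0.001,-0.006,0],0.45]]'

```text
time: 5.62
ee_pos: [0.5868, 0.0372, 0.0363]
tcp_rot: [180.0, -0.0, 87.1]
wrist_force: [-0.1, 3.0, 1.3]
opening: 0.0513
```

Run:
```python
from h import *
for n in('scene','top'):
    im,d,p=cam(n)
    a,b,c,e=(280,200,440,320) if n=='scene' else (240,150,420,280)
    save(n+'3',cv2.resize(im[b:e,a:c],None,fx=4.4,fy=4.4,interpolation=cv2.INTER_CUBIC))
```

```text
(no output)
```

View pics/scene3.png

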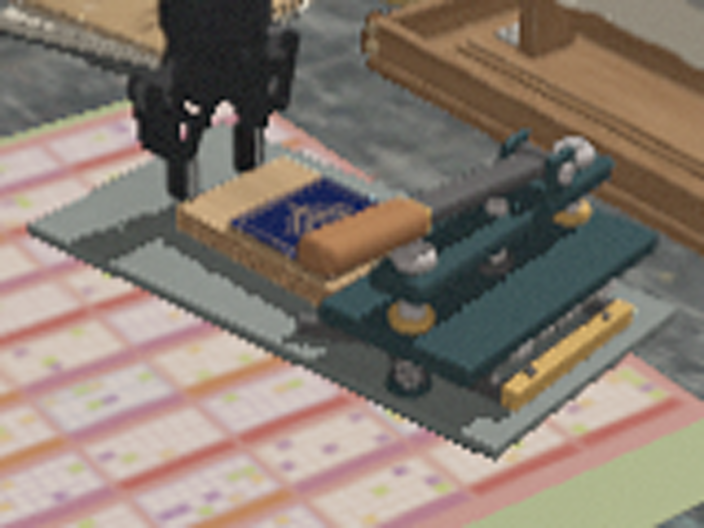

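View pics/top3.png

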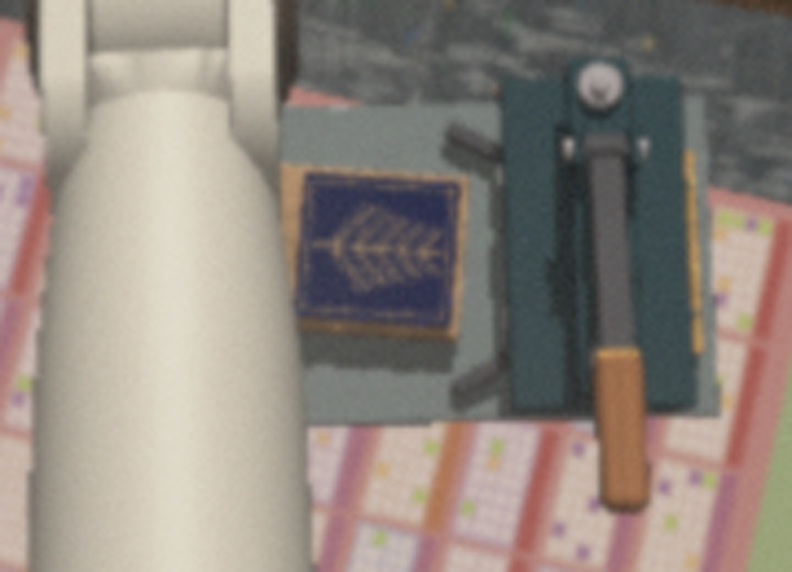

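```bash
cat > m.py <<'E'
from h import *
p=eyes.camera_params('top')
O=np.array([.586,-.1995]);a=np.radians(-87.6);f=np.array([np.cos(a),np.sin(a)]);l=np.array([-f[1],f[0]])
g=lambda L:[(240+(x+.5)/4.4-.5,150+(y+.5)/4.4-.5) for x,y in L]
def lino(L):
    X=onplane(p,g(L),.033)[:,:2]
    for i in range(4):
        e=X[(i+1)%4]-X[i]; print(np.linalg.norm(e).round(4),np.degrees(np.arctan2(e[1],e[0])).round(2))
    c=X.mean(0);print(c,'press',((c-O)@f).round(4),((c-O)@l).round(4))
E
python3 - <<'E'
from m import *
lino([(305,174),(299,322),(454,328),(462,181)])
E
```

```text
0.0917 179.18
0.0929 -90.94
0.0911 -2.26
0.0952 88.72
[ 0.58263762 -0.07012289] press -0.1294 0.0021
```

drive_tool --plan '[[0.6,[-0.0009,-0.006,0],0.45],[0.6,[-0.0009,-0.006,0],0.45],[0.6,[-0.0008,-0.006,0],0.45],[0.6,[-0.0008,-0.006,0],0.45],[0.6,[-0.0007,-0.006,0],0.45],[0.6,[-0.0007,-0.006,0],0.45]]'

```text
time: 6.48
ee_pos: [0.5819, 0.0012, 0.0362]
tcp_rot: [-180.0, 0.0, 89.8]
wrist_force: [0.2, 2.6, -0.5]
opening: 0.0515
```

Run:
```python
from h import *
for n in('scene','top'):
    im,d,p=cam(n)
    a,b,c,e=(280,200,440,320) if n=='scene' else (240,150,420,280)
    save(n+'4',cv2.resize(im[b:e,a:c],None,fx=4.4,fy=4.4,interpolation=cv2.INTER_CUBIC))
```

```text
(no output)
```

View pics/top4.png

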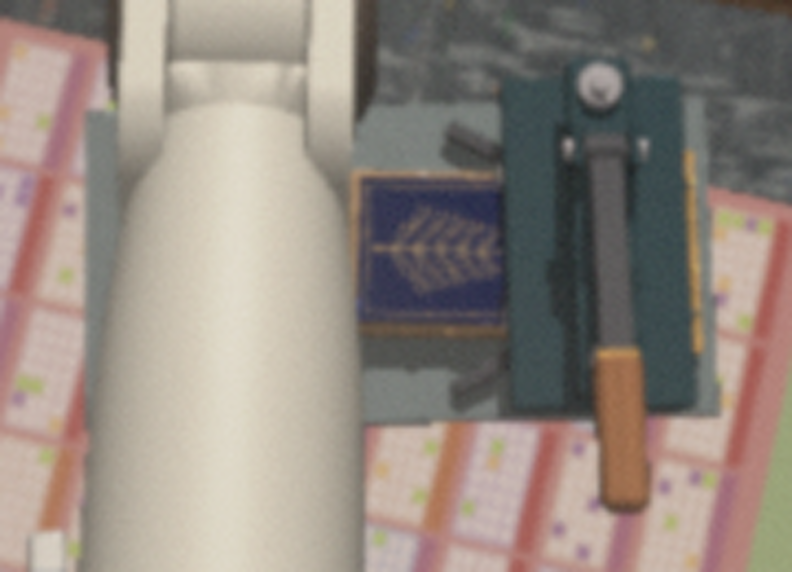

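View pics/scene4.png

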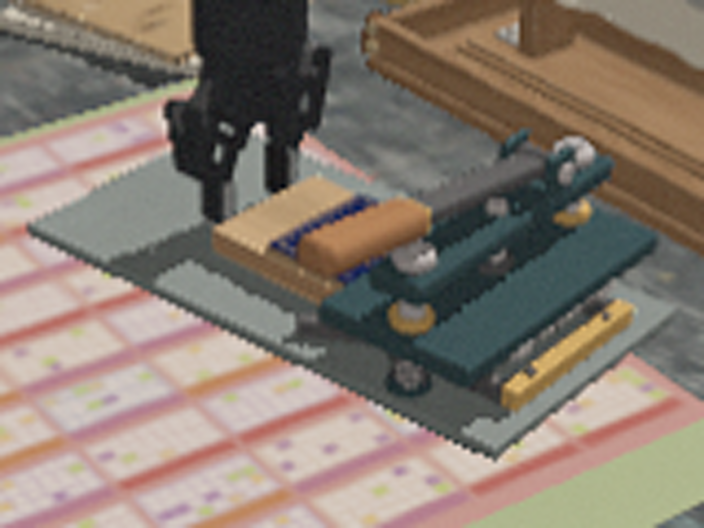

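Run:
```python
from h import *
im=np.load('top0.npz')['im']
save('g0',cv2.resize(im[170:250,330:370],None,fx=7,fy=7,interpolation=cv2.INTER_CUBIC))
```

```text
(no output)
```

View pics/g0.png

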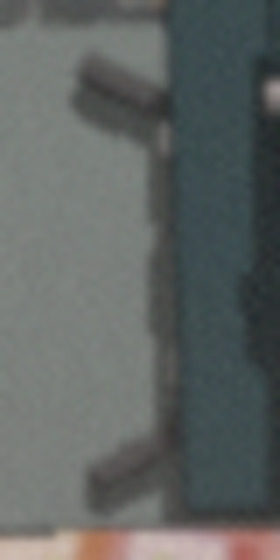

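Run:
```python
from m import *
g7=lambda x,y:(330+(x+.5)/7-.5,170+(y+.5)/7-.5)
X=onplane(p,[g7(78,80),g7(88,468),g7(88,57),g7(95,512)],.022)[:,:2]
for x in X: print(x.round(4),((x-O)@f).round(4),((x-O)@l).round(4))
```

```text
[ 0.6571 -0.1086] -0.0879 0.0748
[ 0.5053 -0.1145] -0.0883 -0.077
[ 0.6664 -0.1123] -0.0838 0.084
[ 0.4885 -0.1174] -0.0861 -0.094
```

drive_tool --plan '[[0.6,[-0.0007,-0.006,0],0.45],[0.6,[-0.0007,-0.006,0],0.45],[0.6,[-0.0006,-0.006,0],0.45],[0.6,[-0.0006,-0.006,0],0.45],[0.6,[-0.0005,-0.006,0],0.45],[0.6,[-0.0003,-0.006,0],0.3]]'

```text
time: 7.32
ee_pos: [0.5785, -0.0348, 0.0363]
tcp_rot: [-180.0, 0.0, 92.3]
wrist_force: [-0.2, 2.6, -0.2]
opening: 0.0515
```

Run:
```python
from h import *
for n in('scene','top'):
    im,d,p=cam(n)
    a,b,c,e=(280,200,440,320) if n=='scene' else (240,150,420,280)
    save(n+'5',cv2.resize(im[b:e,a:c],None,fx=4.4,fy=4.4,interpolation=cv2.INTER_CUBIC))
```

```text
(no output)
```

View pics/top5.png

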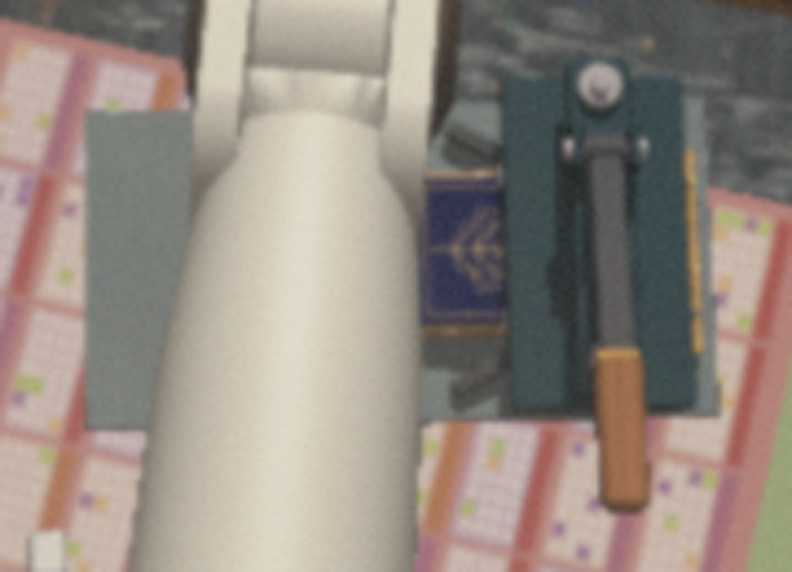

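View pics/scene5.png

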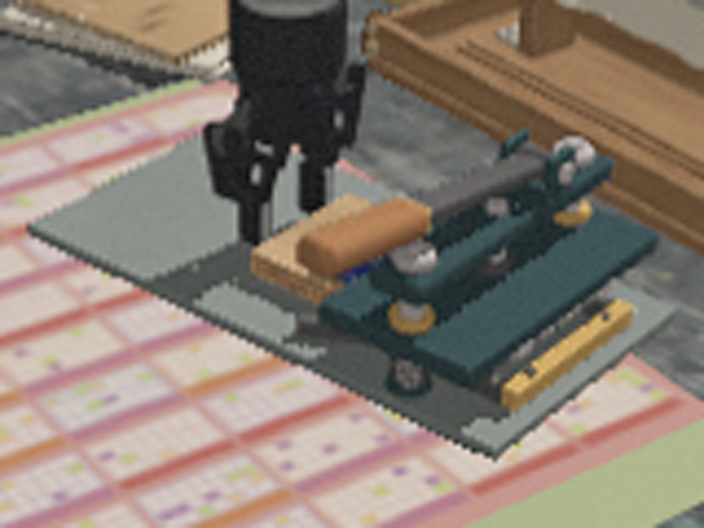

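drive_tool --plan '[[0.6,[0.0002,-0.005,0],0],[0.6,[0.0002,-0.005,0],0],[0.6,[0.0002,-0.005,0],0],[0.6,[0.0002,-0.005,0],0],[0.6,[0.0002,-0.005,0],0]]'

```text
time: 8.05
ee_pos: [0.5796, -0.0597, 0.0363]
tcp_rot: [180.0, -0.0, 92.3]
wrist_force: [0.4, 2.1, -1.0]
opening: 0.051
```

drive_tool --plan '[[0.6,[0.0002,-0.005,0],0],[0.6,[0.0002,-0.005,0],0],[0.6,[0.0002,-0.005,0],0],[0.6,[0.0002,-0.005,0],0],[0.6,[0.0002,-0.005,0],0]]'

```text
time: 8.68
ee_pos: [0.5806, -0.0847, 0.0363]
tcp_rot: [180.0, -0.0, 92.3]
wrist_force: [0.4, 2.4, 0.2]
opening: 0.0515
```

Expected end is at y about -0.096. I'll creep in and watch the force.

drive_tool --plan '[[0.6,[0.0001,-0.002,0],0],[0.6,[0.0001,-0.002,0],0],[0.6,[0.0001,-0.002,0],0],[0.6,[0.0001,-0.002,0],0]]'

```text
time: 9.18
ee_pos: [0.581, -0.0924, 0.0363]
tcp_rot: [180.0, -0.0, 92.3]
wrist_force: [0.1, 2.3, 0.7]
opening: 0.0515
```

drive_tool --plan '[[0.6,[0,-0.001,0],0],[0.6,[0,-0.001,0],0]]'

```text
time: 9.43
ee_pos: [0.581, -0.0942, 0.0363]
tcp_rot: [180.0, -0.0, 92.3]
wrist_force: [0.1, 6.9, 1.6]
opening: 0.0515
```

drive_tool --plan '[[0.6,[0,-0.001,0],0]]'

```text
time: 9.55
ee_pos: [0.5809, -0.0943, 0.0363]
tcp_rot: [-180.0, -0.1, 92.4]
wrist_force: [-1.2, 12.0, 3.1]
opening: 0.0513
```

drive_tool --plan '[[0.6,[0,-0.001,0],0],[0.6,[0,-0.001,0],0],[0.6,[0,0,0],0]]'

```text
time: 9.93
ee_pos: [0.5807, -0.0945, 0.0363]
tcp_rot: [-180.0, -0.3, 92.4]
wrist_force: [-2.7, 18.3, 4.2]
opening: 0.0514
```

Run:
```python
from h import *
for n in('scene','top'):
    im,d,p=cam(n)
    a,b,c,e=(280,200,440,320) if n=='scene' else (240,150,420,280)
    save(n+'6',cv2.resize(im[b:e,a:c],None,fx=4.4,fy=4.4,interpolation=cv2.INTER_CUBIC))
```

```text
(no output)
```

View pics/scene6.png

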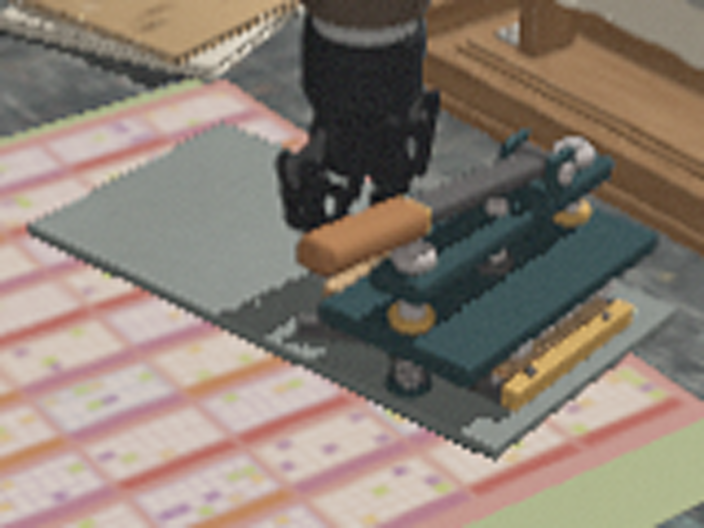

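drive_tool --plan '[[0.6,[0,0.004,0],0],[0.6,[-0.0003,0.008,0],0],[0.6,[-0.0005,0.014,0],0],[0.6,[-0.0005,0.014,0],0],[0.6,[0,0,0.03],0],[0.6,[0,0,0.04],0],[0.6,[0,0,0.05],0],[0.6,[0,0,0.05],0],[0.6,[0,0,0.03],0],[0.3,[0,0,0],0]]'

```text
time: 11.28
ee_pos: [0.5806, -0.0568, 0.2391]
tcp_rot: [179.7, 0.0, 92.3]
wrist_force: [-0.0, 0.5, -1.4]
opening: 0.0341
```

drive_tool --plan '[[0,[-0.025,-0.005,0],0],[0,[-0.025,-0.02,0],0],[0,[-0.025,-0.03,0],0],[0,[-0.025,-0.03,0],0],[0,[-0.025,-0.03,0],0],[0,[0,-0.02,0],0],[0,[0,-0.01,0],0],[0,[0,0,0],0]]'

```text
time: 12.28
ee_pos: [0.4547, -0.2023, 0.2354]
tcp_rot: [-179.9, -0.0, 92.3]
wrist_force: [-0.5, 0.2, 0.5]
opening: 0.0003
```

Run:
```python
from h import *
for n in('scene','top'):
    im,d,p=cam(n)
    a,b,c,e=(280,200,440,320) if n=='scene' else (240,150,420,280)
    save(n+'7',cv2.resize(im[b:e,a:c],None,fx=4.4,fy=4.4,interpolation=cv2.INTER_CUBIC))
```

```text
(no output)
```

View pics/scene7.png

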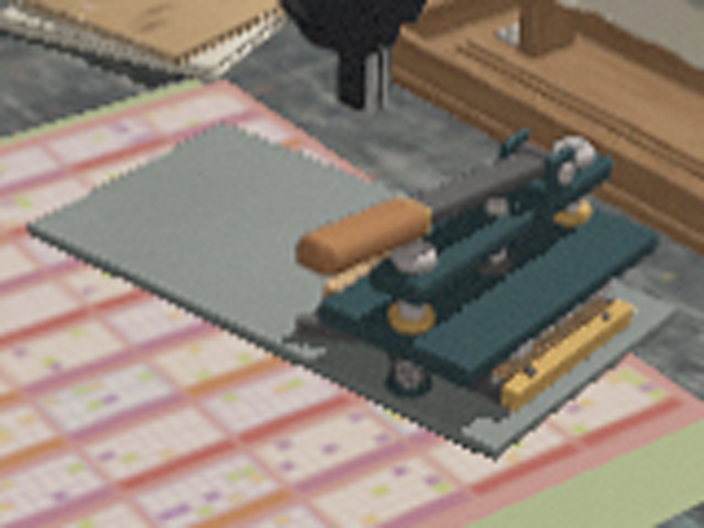

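View pics/top7.png

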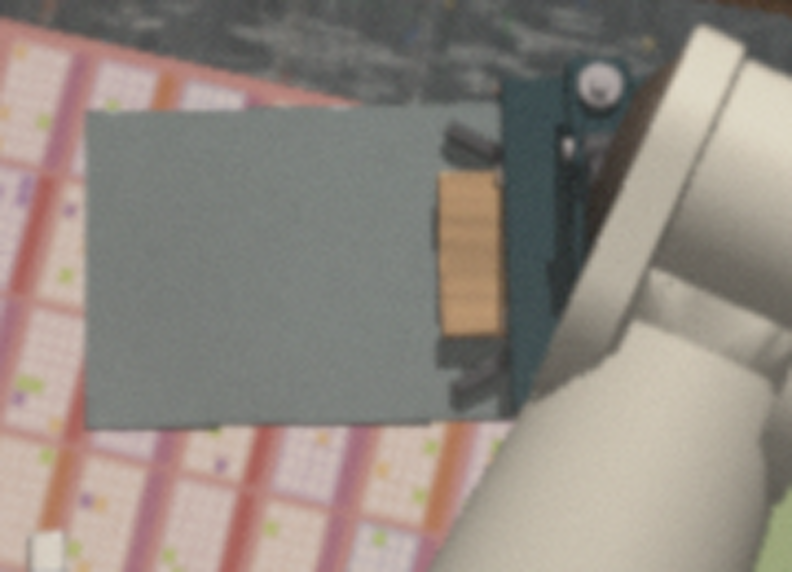

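Run:
```python
from m import *
X=onplane(p,g([(439,170),(441,333)]),.028)[:,:2]
for x in X: print(x.round(4),((x-O)@f).round(4),((x-O)@l).round(4))
e=X[1]-X[0];print(np.degrees(np.arctan2(e[1],e[0])))
s=eyes.camera_params('scene')
print((proj(s,[[.4547,-.2023,.213],[.454,-.205,.145],[.4547,-.2023,.145]])-[280,200])*4.4)
im,d,_=cam('scene');print(pts(s,d)[[245,250,253],[368,364,355]])
```

```text
[ 0.6352 -0.1051] -0.0923 0.0531
[ 0.534  -0.1078] -0.0938 -0.0481
-178.46881553877037
[[358.72940285 107.85686259]
 [358.48964835 220.16979386]
 [355.5973226  217.97951602]]
[[ 0.49187047 -0.19374719  0.13876951]
 [ 0.45607152 -0.21115231  0.14671801]
 [ 0.42718371 -0.20786365  0.14946975]]
```

drive_tool --plan '[[0,[-0.001,-0.002,-0.02],0],[0,[0,0,-0.02],0],[0,[0,0,-0.015],0],[0,[0,0,-0.005],0],[0,[0,0,-0.003],0],[0,[0,0,-0.003],0],[0,[0,0,-0.003],0]]'

```text
time: 13.3
ee_pos: [0.4539, -0.2045, 0.1675]
tcp_rot: [180.0, 0.0, 92.3]
wrist_force: [-1.3, 0.1, 1.0]
opening: -0.0001
```

drive_tool --plan '[[0,[0,0,-0.003],0],[0,[0,0,-0.003],0],[0,[0,0,-0.003],0],[0,[0,0,-0.003],0],[0,[0,0,-0.003],0]]'

```text
time: 13.92
ee_pos: [0.4536, -0.2044, 0.1521]
tcp_rot: [-180.0, 0.0, 92.3]
wrist_force: [-1.1, 0.5, 3.5]
opening: -0.0
```

drive_tool --plan '[[0,[0,0,-0.002],0],[0,[0,0,-0.002],0],[0,[0,0,-0.002],0]]'

```text
time: 14.3
ee_pos: [0.4537, -0.2044, 0.1462]
tcp_rot: [-180.0, -0.0, 92.3]
wrist_force: [-2.0, 1.2, 3.3]
opening: 0.0001
```

drive_tool --plan '[[0,[0,0,-0.001],0],[0,[0,0,-0.001],0]]'

```text
time: 14.55
ee_pos: [0.4537, -0.2044, 0.1452]
tcp_rot: [180.0, 0.0, 92.3]
wrist_force: [-6.1, 0.3, 15.4]
opening: 0.0002
```

drive_tool --plan '[[0,[0,0,0.0003],0],[0,[0,0,0],0],[0,[0,0,0],0]]'

```text
time: 14.92
ee_pos: [0.4536, -0.2044, 0.1453]
tcp_rot: [180.0, 0.0, 92.3]
wrist_force: [-5.2, 1.6, 8.8]
opening: -0.0
```

drive_tool --plan '[[0,[0,0,0],0],[0,[0,0,0],0],[0,[0,0,0],0]]'

```text
time: 15.3
ee_pos: [0.4537, -0.2044, 0.1454]
tcp_rot: [180.0, 0.0, 92.3]
wrist_force: [-5.0, 0.6, 9.4]
opening: -0.0001
```

drive_tool --plan '[[0,[0,0,0],0],[0,[0,0,0],0]]'

```text
time: 15.55
ee_pos: [0.4537, -0.2044, 0.1454]
tcp_rot: [180.0, 0.0, 92.3]
wrist_force: [-4.6, 1.3, 9.4]
opening: -0.0001
```

Held at about 9 N for a second (15.4 N at first). Next I'll raise slowly so the lever follows, then move clear.

drive_tool --plan '[[0,[0,0,0.002],0],[0,[0,0,0.004],0],[0,[0,0,0.004],0],[0,[0,0,0.005],0],[0,[0,0,0.005],0],[0,[0,0,0.006],0],[0,[0,0,0.01],0],[0,[0,0,0.03],0],[0,[0,0,0.04],0]]'

```text
time: 16.68
ee_pos: [0.4531, -0.2042, 0.2511]
tcp_rot: [-179.9, -0.0, 92.3]
wrist_force: [-0.1, -0.2, -0.3]
opening: -0.0001
```

drive_tool --plan '[[0,[-0.02,-0.03,0],0],[0,[-0.02,-0.05,0],0],[0,[-0.02,-0.05,0],0],[0,[-0.02,-0.05,0],0],[0,[-0.01,-0.03,0],0],[0,[0,0,0],0]]'

```text
time: 17.42
ee_pos: [0.3627, -0.4159, 0.2503]
tcp_rot: [-180.0, -0.0, 92.1]
wrist_force: [0.7, 0.9, 0.2]
opening: -0.0
```

Run:
```python
from h import *
for n in('scene','top'):
    im,d,p=cam(n); np.savez(n+'8.npz',im=im,d=d)
    a,b,c,e=(280,200,440,320) if n=='scene' else (240,150,420,280)
    save(n+'8',cv2.resize(im[b:e,a:c],None,fx=4.4,fy=4.4,interpolation=cv2.INTER_CUBIC))
    save(n+'8f',im)
print(pts(eyes.camera_params('top'),d)[[245,250],[381,381]], monitor.get_obs()['wrist_force'])
```

```text
[[ 0.46308198 -0.20443352  0.14490383]
 [ 0.45140493 -0.20489159  0.14094267]] [-0.3243434   0.96911505 -0.93609149]
```

View pics/scene8.png

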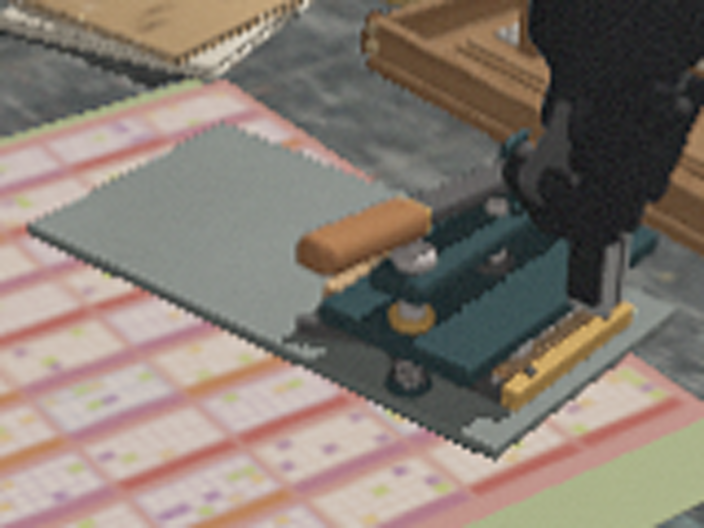

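View pics/top8f.png

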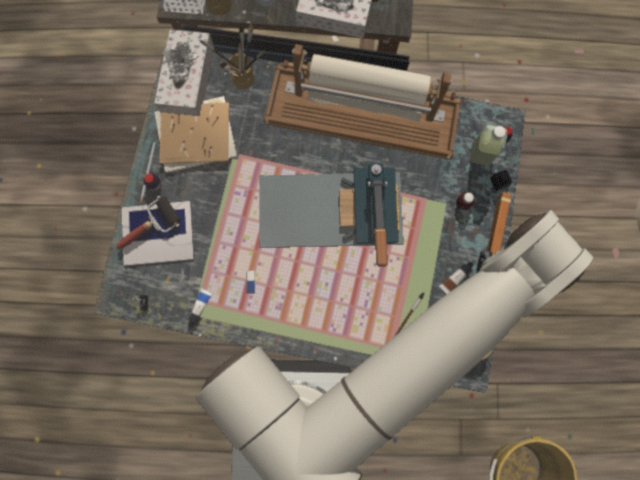

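View pics/top8.png

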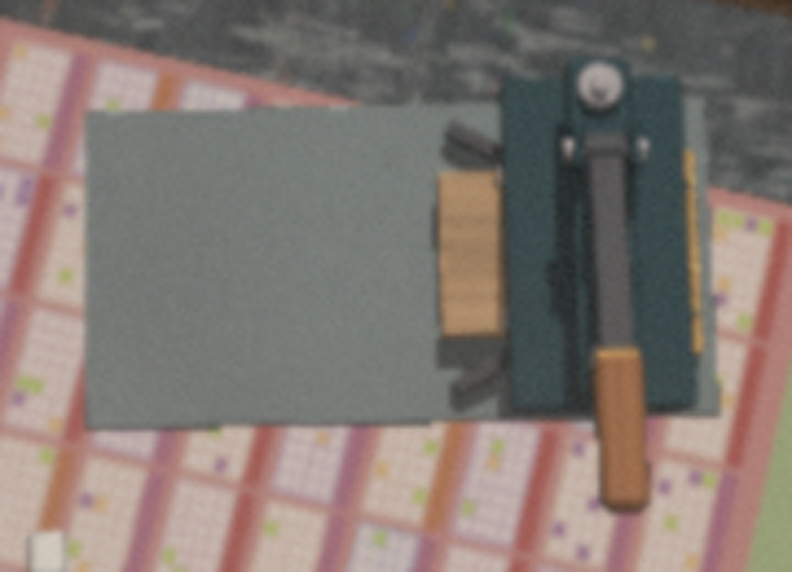

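The lever is back up, with its grip at (622,430) as at the start. The tail is at (440-502, 170-335), square and still home. The bystanders in view are where they were, and the arm is clear of everything.

```bash
python3 -c "
from workcell import job
print(job.job_done())"
```

```text
the job is handed in; nothing more can be done
None
```

The block is home against the brass register bar, the print has been pressed, and the lever is back up. I handed the job in at about 17.5 s of the 72 s allowed.

- **Pushing the block:** I pushed on the bare tail with the fingertips part open, turning the block about 9° straight on the way in. The push took a steady 2–3 N, then rose at the bar to 18 N as I seated it. The fingers stayed on the tail's end face and never went over the inked face.
- **Home position:** The tail corners measured 92.3 and 93.8 mm before the platen's centre, against an expected 93 mm. The block sits about 2.5 mm to the +y side by my measurement. That is within the 3 mm of play each side and the camera's accuracy of about 2 mm.
- **Pressing the print:** I pushed the lever down with the fingers shut until the platen met the block, at about 22 mm of travel. The force at the grip reached 15 N briefly, then held at about 9 N for around a second. A sideways force of about 5 N also showed during the hold.
- **Last checks:** The lever is back at its starting position, the block is still home and the wrist force is about zero. The bystanders I could see have not moved; the arm partly hid the spirit level and the brown paint tube in the last top picture. I could not see the block's flatness or the paper gap under the platen directly; the steady push force and the platen meeting the block where expected gave no sign of trouble.

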